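# Fold a row of vial lids shut with one run of the fingertip

## Task

The five flip-top vials in the small rack stand open. Run your fingertips lightly along the row, just over the mouths, starting at the end on the hinge side of the lids, so that the lids fold down flat on their vials one after another. Touch the lids gently, do not lift or shove the rack, and leave the things around it where they are.

Things in the scene. Friction and masses are not known exactly. Their poses are not given: they have to be found in the camera images.
- rack: flat aluminium rack, 160 (x) x 50 (y) x 31 mm, about 0.8 kg, loose on the worktop, lying any way round, with five identical white flip-top vials 30 mm apart along its x axis, vial 1 at x = -60 mm to vial 5 at x = +60 mm. Origin: centre of its underside; z up. Every lid is hinged on its vial's -x side and folds shut towards +x; open, it reaches about 75 mm above the worktop
- mouth_1 (a point): centre of the flat top of the lid of vial 1 when that lid lies shut: on the vial's axis, 49 mm above the worktop. Fixed to the rack; axes as the rack's
- mouth_2 (a point): centre of the flat top of the lid of vial 2 when that lid lies shut: on the vial's axis, 49 mm above the worktop. Fixed to the rack; axes as the rack's
- mouth_3 (a point): centre of the flat top of the lid of vial 3 when that lid lies shut: on the vial's axis, 49 mm above the worktop. Fixed to the rack; axes as the rack's
- mouth_4 (a point): centre of the flat top of the lid of vial 4 when that lid lies shut: on the vial's axis, 49 mm above the worktop. Fixed to the rack; axes as the rack's
- mouth_5 (a point): centre of the flat top of the lid of vial 5 when that lid lies shut: on the vial's axis, 49 mm above the worktop. Fixed to the rack; axes as the rack's
- lid_1 (a joint): lid of vial 1: white disc 22 mm across and 3 mm thick with a small thumb tab, 27 mm from hinge to lip; hinge along the rack's y, 13 mm to the -x side of the vial's axis and 47.5 mm above the worktop. 0 = lying shut on the mouth, 1.57 = standing upright; starts between 1.3 and 1.7 rad; turns stiffly (about 0.3 N at the lip) and stays where it is left; no catch
- lid_2 (a joint): lid of vial 2: white disc 22 mm across and 3 mm thick with a small thumb tab, 27 mm from hinge to lip; hinge along the rack's y, 13 mm to the -x side of the vial's axis and 47.5 mm above the worktop. 0 = lying shut on the mouth, 1.57 = standing upright; starts between 1.3 and 1.7 rad; turns stiffly (about 0.3 N at the lip) and stays where it is left; no catch
- lid_3 (a joint): lid of vial 3: white disc 22 mm across and 3 mm thick with a small thumb tab, 27 mm from hinge to lip; hinge along the rack's y, 13 mm to the -x side of the vial's axis and 47.5 mm above the worktop. 0 = lying shut on the mouth, 1.57 = standing upright; starts between 1.3 and 1.7 rad; turns stiffly (about 0.3 N at the lip) and stays where it is left; no catch
- lid_4 (a joint): lid of vial 4: white disc 22 mm across and 3 mm thick with a small thumb tab, 27 mm from hinge to lip; hinge along the rack's y, 13 mm to the -x side of the vial's axis and 47.5 mm above the worktop. 0 = lying shut on the mouth, 1.57 = standing upright; starts between 1.3 and 1.7 rad; turns stiffly (about 0.3 N at the lip) and stays where it is left; no catch
- lid_5 (a joint): lid of vial 5: white disc 22 mm across and 3 mm thick with a small thumb tab, 27 mm from hinge to lip; hinge along the rack's y, 13 mm to the -x side of the vial's axis and 47.5 mm above the worktop. 0 = lying shut on the mouth, 1.57 = standing upright; starts between 1.3 and 1.7 rad; turns stiffly (about 0.3 N at the lip) and stays where it is left; no catch
- oil_bottle: bystander: small brown bottle with black cap, 24 x 24 x 58 mm, loose beside the rack on its +y side; origin at the centre of its underside
- coverslip_box: bystander: small box, 32 x 32 x 22 mm, loose beside the rack on its -y side; origin at the centre of its underside
- bench_timer: bystander: flat timer, 66 x 66 x 17 mm, loose behind the rack; origin at the centre of its underside
- centrifuge: fixed machine to keep clear of on the way: box about 480 (x) x 434 (y) x 245 mm high with an open lid rising over its rear; it stands between the robot's left side and the rack, its front face at x = 0.48 m, its sides at y = +0.29 and -0.15 m in the robot's frame. Origin: centre of its underside
Mind the look-alikes: they are no part of the job. Leave any yellow look-alike of the rack alone.

How it is judged (in metres and radians):
On the way, in this order (a step that is already met when the one before it is completed fails the run):
1. the lid of vial 1 is folded down, the later ones still open (value of joint lid_1 below 0.2 rad and value of joint each of lid_2, lid_3, lid_4, lid_5 above 0.3 rad).
2. the lid of vial 2 is folded down, the later ones still open (value of joint lid_2 below 0.2 rad and value of joint each of lid_3, lid_4, lid_5 above 0.3 rad).
3. the lid of vial 3 is folded down, the later ones still open (value of joint lid_3 below 0.2 rad and value of joint each of lid_4, lid_5 above 0.3 rad).
4. the lid of vial 4 is folded down, the later ones still open (value of joint lid_4 below 0.2 rad and value of joint lid_5 above 0.3 rad).
5. the lid of vial 5 is folded down (value of joint lid_5 below 0.2 rad).
At the end, for the whole second after the job is handed in: all five lids lie within 0.2 rad (11 degrees) of shut, the rack stands flat and at rest within 25 mm of where it was, and the three bystanders are within 15 mm of where they were (value of joint each of lid_1, lid_2, lid_3, lid_4, lid_5 below 0.2 rad and distance of rack from where it was at the start of the episode below 0.025 m and angle between rack's own z axis and vertical below 0.05 rad and linear speed of rack below 0.01 m/s and distance of each of oil_bottle, coverslip_box, bench_timer from where it was at the start of the episode below 0.015 m); the robot touches nothing.
It fails at once if the rack is shoved more than 25 mm (distance of rack from where it was at the start of the episode above 0.025 m).
It fails at once if the rack is lifted or tipped (height (world z) of rack above 0.008 m or angle between rack's own z axis and vertical above 0.15 rad).
It fails at once if the fingers press or pinch the vials, lids or rack with more than 25 N (contact force between the fingers and rack above 25 N).
It fails at once if the bottle, cover-slip box or timer is moved more than 15 mm (distance of any of oil_bottle, coverslip_box, bench_timer from where it was at the start of the episode above 0.015 m).
It also fails if it takes over 42 s, if anything falls off the work surface, if the arm or the gripper's body presses on something with over 40 N, if the wrist force passes 120 N, or if a joint passes its speed limit or range.

## Robot

A 6-joint arm with a two-finger parallel gripper is mounted at the origin on a cart in front of the work surface, level with it; the furniture and walls round the work are solid. World frame = base frame: x ahead of the robot, y to its left, z up, the work surface at z = 0. Lengths are in mm, angles in rad, forces in N, time in s.
With the tool pointing down it reaches from about 275 to 750 mm from the base axis. Payload 10.2 kg.
Tool frame: the origin (TCP) lies at the very end of the fingers, on their centre line; the grasp point (between the pads) lies 19 mm behind it; z points along the fingers, x is the direction in which the jaws open and shut, and the axes are right-handed (so a half turn about z gives the same grasp; the last joint's range is limited). The gripper opens to 85 mm and grips with 20 to 120 N. Pads are 22 mm wide; open, the fingers measure 114 mm over their backs; the gripper's body (76 mm by 85 mm) begins 54 mm behind the grasp point. The pads swing forward as they close: fully open they stand 13 mm farther back than shut.
Start: joints at [-1.538, 0.313, 1.498, -0, 1.331, -0.223], TCP at [132.822, -507.927, 231.294] pointing down, gripper open.
Joint ranges: [-2.94, 2.94], [-0.97, 2.17], [0.19, 2.56], [-1.23, 4.37], [0.02, 3.11], [-2.88, 2.88]. Speed limits (rad/s): [2.39, 2.39, 3.01, 3.14, 3.14, 3.14].

## Interface

Orientations are given as a unit quaternion [w, x, y, z].
In Python, from rig import ctrl, cams gives the robot as it stands.
- The arm moves only by the tool play_rows, never from a script. Its argument "steps" is a list of rows, each a list of 2 entries, a list of its own where there are three numbers: the shift along the tool's x, y, z normalised to -1 to 1, where 1 is 0.75 m, then the turn, a rotation vector about the tool's x, y, z normalised to -1 to 1, where 1 is 45 degrees. A call has 1 to 20 rows; each row shifts and turns the commanded pose from where the row before left it, along the tool's axes as they then stand; what a row does not reach is not made up. A row lasts 1/10 s, in which the tool goes at most 50 mm and 8.59 degrees, less where a joint would pass 70% of its speed; a pose out of reach is approached as far as the arm can. A call with a number of a shift or a turn outside -1 to 1 is refused whole. A call with a gripper value outside its range is refused whole. "grip" is the closure, from 0 (fully open) to 1 (shut), set as the call begins (left out, the last holds). The fingers move at their own pace and stop on an object; "squeeze" is the grip in N (left out, the last holds). Time passes only in rows, so rows that do not move let the fingers close. It gives the time, the measured TCP pose, the force and the opening at its end, in the units of the state.
- ctrl.sense(): the state, without advancing time (a new reading comes with each control period).
- cams.capture(name): name is "scene" or "top" or "wrist"; returns the picture (420x560x3 uint8, red, green, blue); there is no depth.
- cams.camera_info(name): a dict with "fx", "fy", "cx", "cy" (pixels), "dist_coeffs" ([k1, k2, p1, p2, k3] as OpenCV has them; the pictures are not rectified), "xyz" and "attitude" of the camera in the world. Camera axes: x right, y up, looking along -z (the intrinsics and any distortion apply to the point x, -y, -z); pixel columns grow to the right and rows downward; lengths in mm; the calibration is good to about 2 mm. A picture is of the moment at which its call begins: read the wrist's pose just before it. camera_info takes no time and is no camera call; for the wrist camera it gives the pose at the moment of the call.
- ctrl.finish_job(): hands the job in, once; it reports no verdict.
Trained networks look in the newest picture that a camera, given by its name, has taken for a name from the list of things; names that differ only in an ending like _2 or _b are one class to them, and where a whole thing is asked for, a point or a joint stands for the part that bears it (a point fixed in the world has none). Each returns a list of dicts, best first, with "p" (0 to 1); they miss things now and then, are a little off and sometimes report something else, mostly with a low value. They report only what shows in the picture. A call takes as long as a camera call. They do not tell look-alikes from the thing itself.
- cams.search_frame(camera, thing): "rect" ([centre column, centre row, width, height] in pixels, round what is visible of it).
- cams.tip_of(camera, thing): "pixel" ([column, row] in pixels: a listed point, or the origin of a listed thing).
The state is a dict: "time_s": time; "joints": joint angles; "dq": joint speeds; "tau": joint torques, N m; "eef_pos": TCP position; "ee_rot": TCP orientation; "force": force on the tool from outside, world axes, zero at the start; "wrist_torque": the same for the moment, N m; "grip_width": opening from 0.0 (shut) to 1.0 (fully open).
Only numpy, scipy, OpenCV 4.12 (cv2) and the standard library are available. Lean on these libraries where they do the work, as an engineer would, in place of code of your own. Each camera call takes 0.05 s, during which the arm holds its last target.

## Working session

There is one attempt and no reset: what is moved stays moved. The work goes in short steps, Python scripts to look and compute and a tool call to move; the robot and the scene stay as the last step left them, time stands still between calls to the robot, and variables do not carry over. Pictures are saved under pics/ and viewed, and the job is handed in when it is done.

Besides the shell and the picture viewer there is one more tool, called after "Emit:" as a command line: name --argument value ..., lists and objects as JSON in quotes. play_rows: Moves the arm, as the interface text tells. Its arguments: {"type":"object","properties":{"steps":{"type":"array"},"grip":{"type":"number"},"squeeze":{"type":"number"}},"required":["steps"]}

```bash
mkdir -p pics; python3 - <<'E'
from rig import ctrl, cams
import cv2
s=ctrl.sense(); print(s)
for n in ["scene","top"]:
    im=cams.capture(n); cv2.imwrite(f"pics/{n}0.png",im[:,:,::-1]); print(n,cams.camera_info(n))
    for t in ["rack","mouth_1","oil_bottle","coverslip_box","bench_timer"]:
        print(t,cams.search_frame(n,t),cams.tip_of(n,t))
E
```

```text
{'time_s': 0.0, 'joints': array([-1.53840602e+00,  3.13449861e-01,  1.49842021e+00,  9.73864676e-06,
        1.33101587e+00, -2.23403835e-01]), 'dq': array([ 5.27120045e-04,  7.96652008e-04, -1.81003909e-03,  1.23635980e-03,
       -3.38731622e-05,  9.53699798e-04]), 'tau': array([ 5.12316601e-04, -4.12262034e+01, -2.59743726e+01, -9.52753703e-05,
        4.12504451e-03,  7.16722042e-06]), 'eef_pos': array([ 132.81248328, -507.66052009,  230.74150495]), 'ee_rot': array([-5.01773429e-04,  7.91521012e-01, -6.11141612e-01, -4.07908694e-04]), 'force': array([0.55465433, 0.97680778, 0.59084491]), 'wrist_torque': array([-0.04538935,  0.04655215, -0.02611884]), 'grip_width': 1.0009573988000458}
scene {'fx': 523.6748344377652, 'fy': 523.6748344377652, 'cx': 272.6719356130737, 'cy': 202.51901014336576, 'dist_coeffs': array([-0.03812204,  0.        ,  0.        ,  0.        ,  0.        ]), 'xyz': array([  -13.84408933, -1282.40423429,   866.11303171]), 'attitude': array([ 0.85530115,  0.44626605, -0.13024276, -0.22878677])}
rack [{'rect': [259.9, 238.2, 51.4, 51.4], 'p': 0.83}, {'rect': [314.
[... 1625 characters left out ...]
.79}, {'rect': [322.9, 249.0, 75.1, 37.4], 'p': 0.61}] [{'pixel': [320.8, 245.6], 'p': 0.93}, {'pixel': [350.2, 239.8], 'p': 0.88}, {'pixel': [432.4, 260.2], 'p': 0.87}, {'pixel': [296.4, 256.5], 'p': 0.83}, {'pixel': [419.0, 223.4], 'p': 0.83}, {'pixel': [421.9, 235.0], 'p': 0.79}, {'pixel': [336.7, 242.5], 'p': 0.63}, {'pixel': [309.3, 249.8], 'p': 0.6}, {'pixel': [415.8, 213.4], 'p': 0.56}]
oil_bottle [{'rect': [327.3, 281.4, 11.8, 10.1], 'p': 0.68}] [{'pixel': [326.3, 283.2], 'p': 0.59}]
coverslip_box [{'rect': [318.0, 216.6, 14.4, 15.5], 'p': 0.49}] [{'pixel': [315.6, 216.8], 'p': 0.51}]
bench_timer [{'rect': [266.3, 165.8, 29.6, 27.0], 'p': 0.87}] [{'pixel': [268.6, 166.0], 'p': 0.85}]
```

```bash
python3 - <<'E'
import cv2
a=cv2.imread("pics/top0.png"); cv2.imwrite("pics/top0c.png",cv2.resize(a[140:310,230:470],None,fx=3.3,fy=3.3,interpolation=cv2.INTER_CUBIC))
a=cv2.imread("pics/scene0.png"); cv2.imwrite("pics/scene0c.png",cv2.resize(a[170:340,200:400],None,fx=3.5,fy=3.5,interpolation=cv2.INTER_CUBIC))
E
```

```text
(no output)
```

View pics/top0.png

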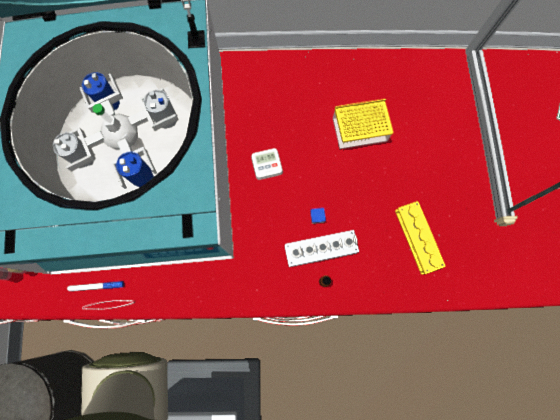

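View pics/top0c.png

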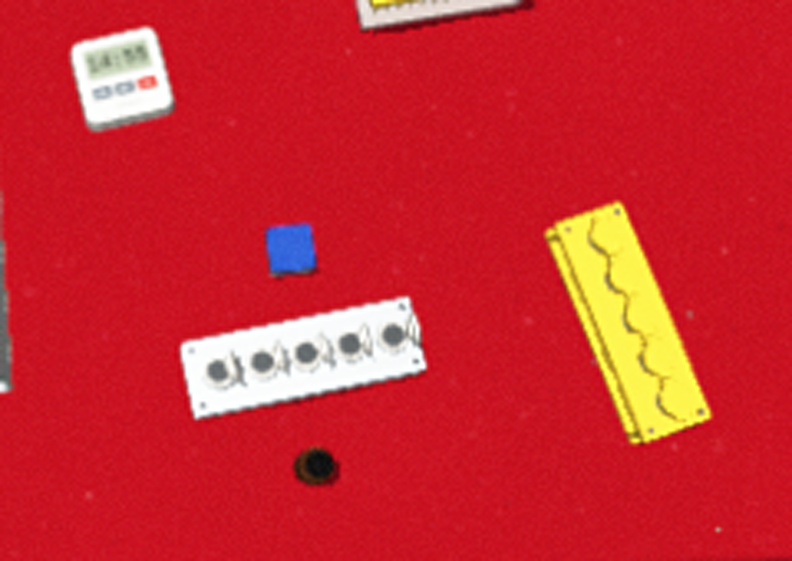

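View pics/scene0c.png

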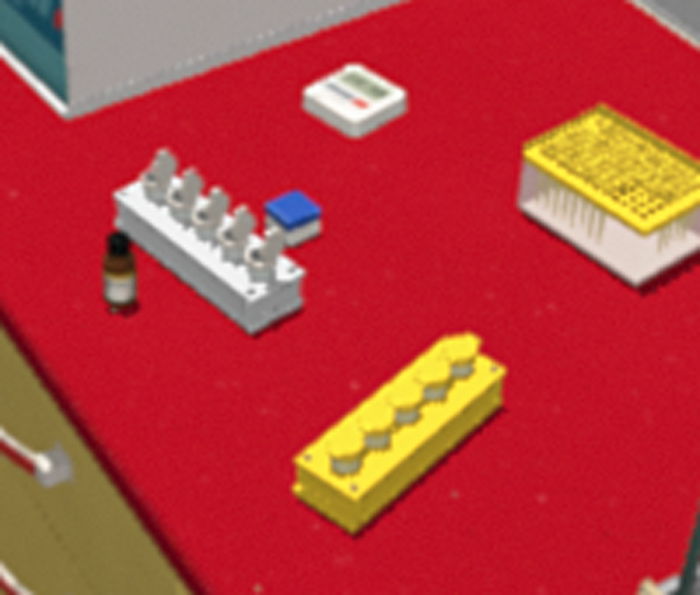

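View pics/scene0.png

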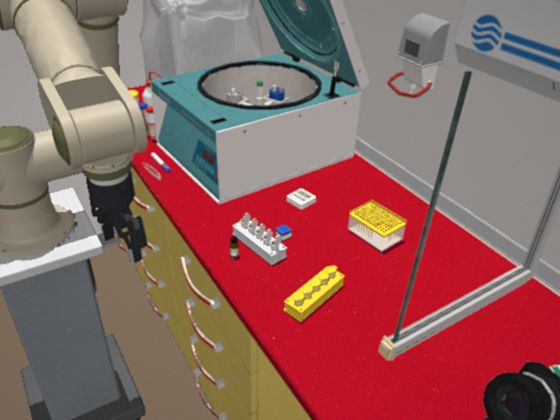

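The white rack is the target. In the top view the bottle (rack +y side) lies below the rack, so rack +x points image left. The open lids stand on the right of their mouths, which is -x and agrees. Vial 1 is therefore at the right end. Next I'll work out its pose.

```bash
cat > h.py <<'E'
import numpy as np, cv2
from scipy.spatial.transform import Rotation as R
def q2R(q): return R.from_quat([q[1],q[2],q[3],q[0]]).as_matrix()
def unproj(info,px,z):
    K=np.array([[info['fx'],0,info['cx']],[0,info['fy'],info['cy']],[0,0,1.]])
    p=cv2.undistortPoints(np.array(px,float).reshape(-1,1,2),K,np.array(info['dist_coeffs'])).reshape(-1,2)
    d=np.c_[p[:,0],-p[:,1],-np.ones(len(p))]@q2R(info['attitude']).T
    o=np.array(info['xyz']); t=(z-o[2])/d[:,2]
    return o+d*t[:,None]
def proj(info,P):
    P=np.atleast_2d(P)-np.array(info['xyz']); c=P@q2R(info['attitude'])
    K=np.array([[info['fx'],0,info['cx']],[0,info['fy'],info['cy']],[0,0,1.]])
    c=np.c_[c[:,0],-c[:,1],-c[:,2]]
    return cv2.projectPoints(c,np.zeros(3),np.zeros(3),K,np.array(info['dist_coeffs']))[0].reshape(-1,2)
E
python3 - <<'E'
from rig import ctrl, cams
from h import *
t=cams.camera_info("top"); s=cams.camera_info("scene")
# white plate corners from crop (3.3x), z=31
c=np.array([[181,344],[408,297],[426,370],[195,418]])/3.3+[230,140]
P=unproj(t,c,31); print("corners",P.round(1)); print(np.linalg.norm(np.roll(P,-1,0)-P,axis=1), P.mean(0))
m=np.array([[218,371],[262,362],[307,354],[349,344],[393,335]])/3.3+[230,140]
print("mouth crop",unproj(t,m,46).round(1))
print("net",unproj(t,[[350.2,239.8],[336.7,242.5],[320.8,245.6],[309.3,249.8],[296.4,256.5]],49).round(1))
print("netS",unproj(s,[[245.1,218.4],[251.2,226.9],[261.4,228.5],[264.4,236],[269.9,238.6]],49).round(1))
print("bottle",unproj(t,[[326.3,283.2]],0),"bottle s",unproj(s,[[234.6,256.7]],0),"box",unproj(t,[[315.6,216.8]],11),unproj(s,[[283.1,235.3]],0),"timer",unproj(t,[[268.6,166]],10))
g=cv2.imread("pics/top0.png")
hsv=cv2.cvtColor(g,cv2.COLOR_BGR2HSV)
mk=((hsv[...,1]<80)&(hsv[...,2]>120)).astype(np.uint8); mk[:225]=0;mk[270:]=0;mk[:,:280]=0;mk[:,365:]=0
cn,_=cv2.findContours(mk,0,2); k=max(cn,key=cv2.contourArea); r=cv2.minAreaRect(k); print(r); print(unproj(t,cv2.boxPoints(r),31).round(1),unproj(t,[r[0]],31))
E
```

```text
corners [[ 513.8 -276.3   31. ]
 [ 542.2 -432.7   31. ]
 [ 491.7 -441.8   31. ]
 [ 463.6 -284.3   31. ]]
[158.99206353  51.22488373 159.97788472  50.83965598] [ 502.80001385 -358.75888596   31.        ]
mouth crop [[ 493.  -300.1   46. ]
 [ 498.3 -329.5   46. ]
 [ 502.9 -359.8   46. ]
 [ 508.8 -388.2   46. ]
 [ 514.1 -418.1   46. ]]
net [[ 517.4 -420.2   49. ]
 [ 512.2 -390.    49. ]
 [ 506.3 -354.7   49. ]
 [ 497.7 -329.1   49. ]
 [ 483.8 -300.4   49. ]]
netS [[ 499.9 -297.7   49. ]
 [ 496.3 -337.9   49. ]
 [ 515.9 -356.5   49. ]
 [ 507.2 -387.2   49. ]
 [ 514.  -403.    49. ]]
bottle [[ 426.42885311 -368.63038045    0.        ]] bottle s [[ 4.30714163e+02 -3.70039141e+02 -1.13686838e-13]] box [[ 578.88703699 -349.91091021   11.        ]] [[ 583.58949175 -355.22227593    0.        ]] timer [[ 706.13405409 -243.00650013   10.        ]]
((321.3077087402344, 248.0384521484375), (23.730052947998047, 71.97462463378906), 78.69007110595703)
[[ 515.6 -273.7   31. ]
 [ 543.6 -434.2   31. ]
 [ 490.6 -441.3   31. ]
 [ 463.5 -282.6   31. ]] [[ 503.15817957 -357.55165213   31.        ]]
```

Corner sizes come out right (160 x 51 mm). The rack centre is about (503, -359), with +x = (-0.176, 0.984). The current tool x is already about 4.5° from -rack x, so I'll turn that much, close the gripper and move above the start.

Emit:
play_rows --steps '[[[0, 0, 0], [0, 0, 0.1]], [[0.0024, -0.0327, 0.0083], [0, 0, 0]], [[0.0024, -0.0327, 0.0083], [0, 0, 0]], [[0.0024, -0.0327, 0.0083], [0, 0, 0]], [[0.0024, -0.0327, 0.0083], [0, 0, 0]], [[0.0024, -0.0327, 0.0083], [0, 0, 0]], [[0.0024, -0.0327, 0.0083], [0, 0, 0]], [[0.0024, -0.0327, 0.0083], [0, 0, 0]], [[0.0024, -0.0327, 0.0083], [0, 0, 0]], [[0.0024, -0.0327, 0.0083], [0, 0, 0]], [[0.0024, -0.0327, 0.0083], [0, 0, 0]], [[0.0024, -0.0327, 0.0083], [0, 0, 0]], [[0.0024, -0.0327, 0.0083], [0, 0, 0]], [[0.0024, -0.0327, 0.0083], [0, 0, 0]], [[0.0024, -0.0327, 0.0083], [0, 0, 0]], [[0.0024, -0.0327, 0.0083], [0, 0, 0]], [[0.0024, -0.0327, 0.0083], [0, 0, 0]], [[0, 0, 0], [0, 0, 0]], [[0, 0, 0], [0, 0, 0]]]' --grip 1 --squeeze 20

```text
time_s: 3.0
eef_pos: [524.1, -466.9, 131.2]
ee_rot: [0.0, 0.767, -0.642, -0.0]
force: [0.1, -0.1, -0.1]
grip_width: -0.001
```

```bash
python3 - <<'E'
from rig import ctrl, cams
from h import *
s=ctrl.sense(); print(s['eef_pos'],q2R(s['ee_rot']).round(3).tolist())
w=cams.camera_info("wrist"); im=cams.capture("wrist"); cv2.imwrite("pics/w1.png",im[:,:,::-1]); print(w)
im=cams.capture("scene"); cv2.imwrite("pics/s1.png",cv2.resize(im[150:320,170:370,::-1],None,fx=3.5,fy=3.5,interpolation=cv2.INTER_CUBIC))
u=np.array([-.176,.984,0]);C=np.array([503,-359,49.])
P=np.array([C+u*d for d in(-60,-30,0,30,60)]); print(proj(w,P).round(1))
E
```

```text
[ 524.10047875 -466.91617902  131.2396641 ] [[0.177, -0.984, -0.001], [-0.984, -0.177, 0.0], [-0.001, 0.001, -1.0]]
{'fx': 374.176177549609, 'fy': 374.176177549609, 'cx': 280.0518931528831, 'cy': 213.91101426814254, 'dist_coeffs': array([-0.09946073,  0.        ,  0.        ,  0.        ,  0.        ]), 'xyz': array([ 595.57848209, -454.19279765,  273.32181506]), 'attitude': array([ 0.75909829, -0.11147084,  0.09273212, -0.63462177])}
[[200.8 224.7]
 [154.3 224.6]
 [109.1 224.4]
 [ 65.6 224.2]
 [ 24.2 224. ]]
```

View pics/w1.png

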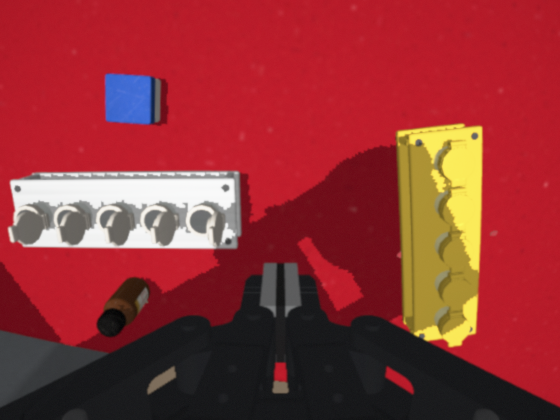

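View pics/s1.png

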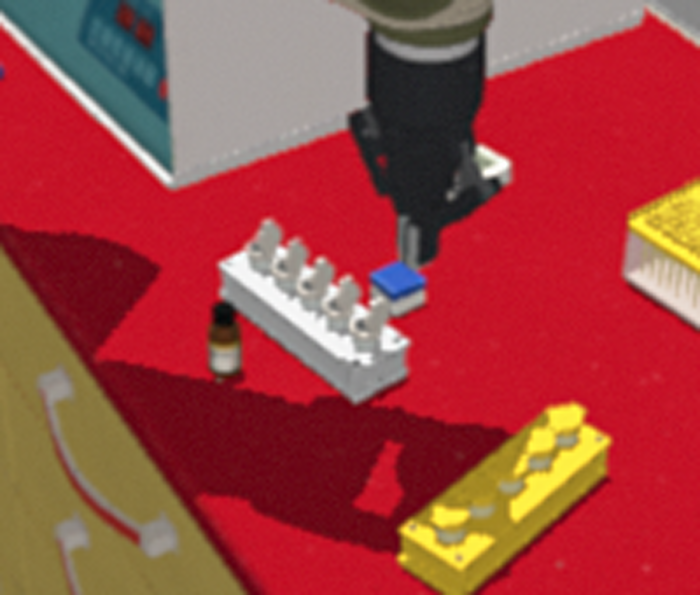

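The view agrees with the model. The wrist picture shows the vial mouths at row ~220, columns 30–205, with vial 1 nearest the fingers; the predicted columns are 24–201. The fingertip is 50 mm before vial 1, on the row's line. Next I'll lower to about 52 mm.

Emit:
play_rows --steps '[[[0, 0, 0.0264], [0, 0, 0]], [[0, 0, 0.0264], [0, 0, 0]], [[0, 0, 0.0264], [0, 0, 0]], [[0, 0, 0.0264], [0, 0, 0]], [[0, 0, 0], [0, 0, 0]], [[0, 0, 0], [0, 0, 0]], [[0, 0, 0], [0, 0, 0]]]'

```text
time_s: 3.8
eef_pos: [524.3, -467.8, 54.3]
ee_rot: [0.0, 0.767, -0.642, 0.001]
force: [-0.5, -0.1, 0.0]
grip_width: -0.0
```

```bash
python3 - <<'E'
from rig import ctrl, cams
from h import *
s=ctrl.sense(); print(s['eef_pos'],s['force'])
im=cams.capture("wrist"); cv2.imwrite("pics/w2.png",im[:,:,::-1])
im=cams.capture("scene"); cv2.imwrite("pics/s2.png",cv2.resize(im[190:300,210:330,::-1],None,fx=5,fy=5,interpolation=cv2.INTER_CUBIC))
E
```

```text
[ 524.3368573  -467.8432993    54.28383891] [-0.49593316 -0.05690254  0.01743582]
```

View pics/w2.png

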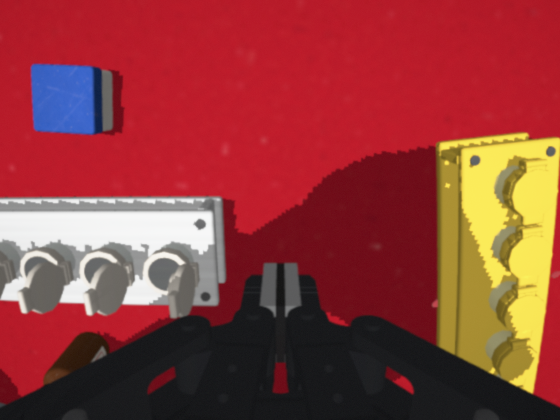

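View pics/s2.png

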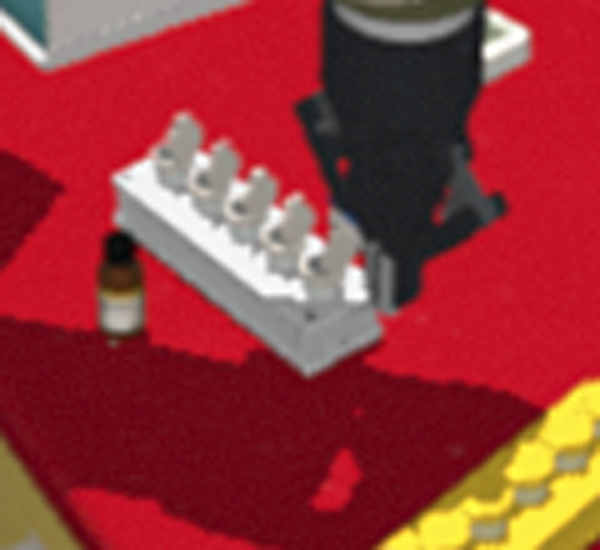

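Emit:
play_rows --steps '[[[0, 0, 0.004], [0, 0, 0]], [[0, 0, 0], [0, 0, 0]], [[0, 0, 0], [0, 0, 0]]]'

```text
time_s: 4.2
eef_pos: [524.1, -467.0, 49.5]
ee_rot: [-0.0, 0.767, -0.642, -0.0]
force: [0.2, -1.3, 0.3]
grip_width: 0.001
```

```bash
python3 - <<'E'
from rig import ctrl, cams
from h import *
s=ctrl.sense(); print(s['eef_pos'],s['force'])
w=cams.camera_info("wrist"); Rt=q2R(s['ee_rot'])
for d in ([0,0,0],[0,-11,0],[0,11,0],[14.5,-11,0],[-14.5,-11,0]): print(d,proj(w,s['eef_pos']+Rt@np.array(d)).round(1))
u=np.array([-.176,.984,0]);C=np.array([503,-359,46.])
P=np.array([C+u*d for d in(-60,-30,0)]); print(proj(w,P).round(1))
c=np.array([C+u*a+np.array([.984,.176,-15])*[b,b,1] for a,b in((-80,25),(-80,-25))]);print("corners",proj(w,c).round(1))
print(unproj(w,[[170,268],[107,267],[43,268]],46).round(1))
E
```

```text
[ 524.14707113 -467.03429643   49.46220373] [ 0.17110949 -1.25492568  0.25666536]
[0, 0, 0] [[279.5 282.3]]
[0, -11, 0] [[279.5 258.3]]
[0, 11, 0] [[279.5 305.3]]
[14.5, -11, 0] [[314.7 258.2]]
[-14.5, -11, 0] [[244.3 258.2]]
[[164.4 281.7]
 [ 98.3 280.7]
 [ 36.  279.1]]
corners [[212.7 216.7]
 [218.3 313.8]]
[[ 520.6 -419.9   46. ]
 [ 515.7 -392.3   46. ]
 [ 509.4 -362.6   46. ]]
```

Emit:
play_rows --steps '[[[0, 0, -0.0025], [0, 0, 0]], [[0, 0, 0], [0, 0, 0]], [[0, 0, 0], [0, 0, 0]]]'

```text
time_s: 4.5
eef_pos: [524.2, -467.1, 51.5]
ee_rot: [0.0, 0.767, -0.642, 0.0]
force: [-0.1, 0.8, 0.2]
grip_width: -0.001
```

```bash
python3 - <<'E'
from rig import ctrl, cams
from h import *
s=ctrl.sense(); print(s['eef_pos'],s['force'])
w=cams.camera_info("wrist"); im=cams.capture("wrist")[:,:,::-1].copy(); print(ctrl.sense()['eef_pos'])
u=np.array([-.176,.984,0]);v=np.array([.984,.176,0])
C=np.array([503,-359,0.])
for a in(-80,80):
  for b in(-25,25):
    p=proj(w,C+u*a+v*b+[0,0,31])[0]
    if 0<p[0]<560: cv2.circle(im,(int(p[0]),int(p[1])),3,(0,255,0),1); print(p)
for a in (-60,-30,0):
    p=proj(w,C+u*a+[0,0,46])[0]; cv2.circle(im,(int(p[0]),int(p[1])),3,(255,0,0),1)
p=proj(w,s['eef_pos'])[0]; cv2.circle(im,(int(p[0]),int(p[1])),3,(0,255,255),1)
cv2.imwrite("pics/w3.png",im)
t=cams.capture("top")[:,:,::-1]; ti=cams.camera_info("top"); t=t.copy()
cv2.imwrite("pics/t3.png",cv2.resize(t[140:310,230:470],None,fx=3.3,fy=3.3,interpolation=cv2.INTER_CUBIC)); print(proj(ti,s['eef_pos']))
E
```

```text
[ 524.19777511 -467.12755184   51.51989596] [-0.13781584  0.82550162  0.2013988 ]
[ 524.1859428  -467.08516416   51.45352999]
[218.7219512  311.70212719]
[213.19994304 215.50976402]
[[371.34998115 236.02556175]]
```

View pics/w3.png

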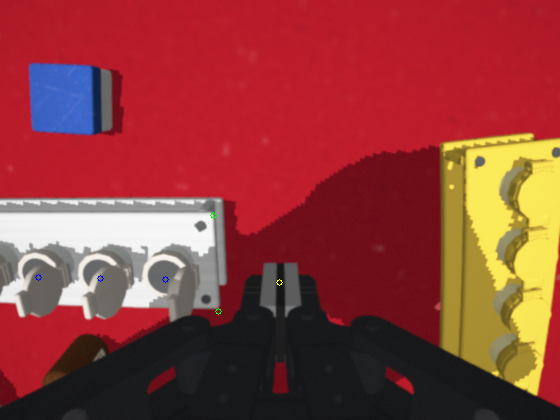

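View pics/t3.png

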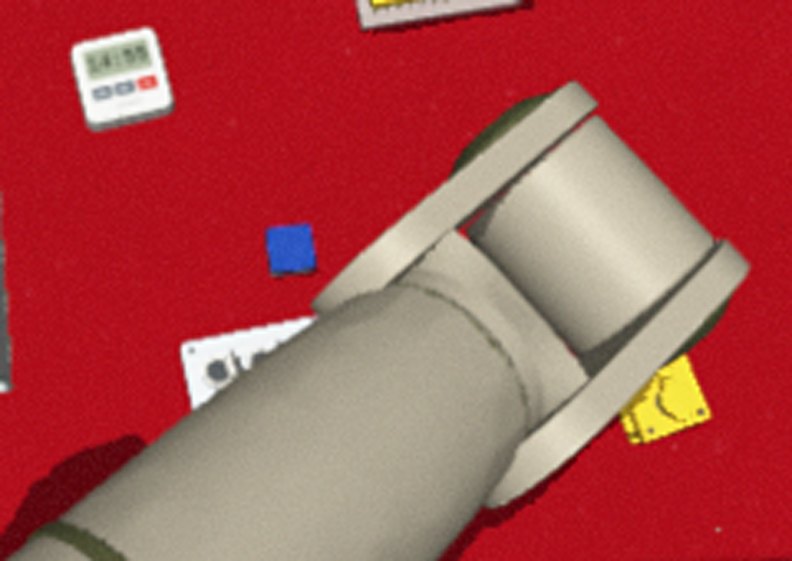

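The overlay is within 2–3 mm, which is well inside the 22 mm finger width. Fingertip height is 51.5 mm. I'll start the slow sweep at 4 mm per row, as far as vial 1.

Emit:
play_rows --steps '[[[-0.0053, 0, 0], [0, 0, 0]], [[-0.0053, 0, 0], [0, 0, 0]], [[-0.0053, 0, 0], [0, 0, 0]], [[-0.0053, 0, 0], [0, 0, 0]], [[-0.0053, 0, 0], [0, 0, 0]], [[-0.0053, 0, 0], [0, 0, 0]], [[-0.0053, 0, 0], [0, 0, 0]], [[-0.0053, 0, 0], [0, 0, 0]], [[-0.0053, 0, 0], [0, 0, 0]], [[-0.0053, 0, 0], [0, 0, 0]], [[-0.0053, 0, 0], [0, 0, 0]], [[-0.0053, 0, 0], [0, 0, 0]]]'

```text
time_s: 5.8
eef_pos: [515.7, -419.7, 51.3]
ee_rot: [-0.0, 0.767, -0.642, -0.0]
force: [-0.5, 0.3, -0.5]
grip_width: -0.0
```

```bash
python3 - <<'E'
from rig import ctrl, cams
from h import *
s=ctrl.sense(); print(s['eef_pos'],s['force'])
im=cams.capture("wrist"); cv2.imwrite("pics/w4.png",im[:,:,::-1])
im=cams.capture("scene"); cv2.imwrite("pics/s4.png",cv2.resize(im[190:300,210:330,::-1],None,fx=5,fy=5,interpolation=cv2.INTER_CUBIC))
E
```

```text
[ 515.66316351 -419.67728102   51.33455216] [-0.497424    0.34091478 -0.48041586]
```

View pics/w4.png

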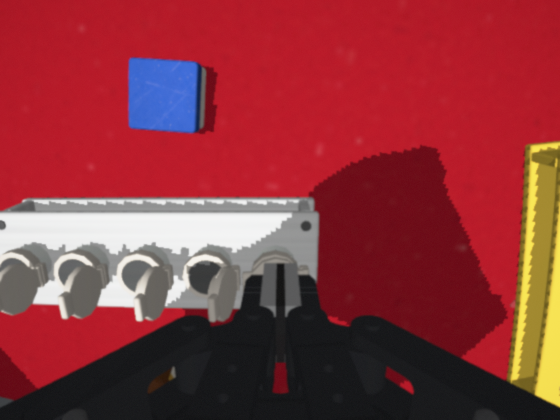

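View pics/s4.png

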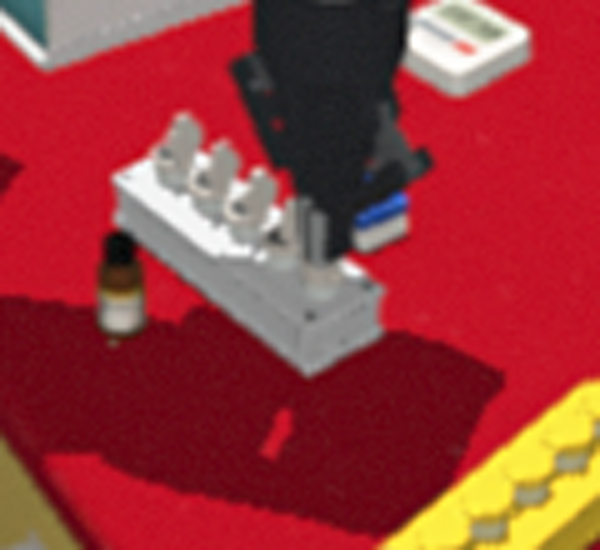

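Lid 1 lies flat under the fingertips at (280, 268), lids 2–5 still stand, and the rack hasn't moved. I'll continue with a slight sideways trim towards the row centre.

Emit:
play_rows --steps '[[[-0.0053, -0.0004, 0], [0, 0, 0]], [[-0.0053, -0.0004, 0], [0, 0, 0]], [[-0.0053, -0.0004, 0], [0, 0, 0]], [[-0.0053, -0.0004, 0], [0, 0, 0]], [[-0.0053, -0.0004, 0], [0, 0, 0]], [[-0.0053, -0.0004, 0], [0, 0, 0]], [[-0.0053, -0.0004, 0], [0, 0, 0]], [[-0.0053, -0.0004, 0], [0, 0, 0]], [[-0.0053, 0, 0], [0, 0, 0]], [[-0.0053, 0, 0], [0, 0, 0]], [[-0.0053, 0, 0], [0, 0, 0]]]'

```text
time_s: 7.0
eef_pos: [510.3, -376.4, 51.4]
ee_rot: [0.0, 0.767, -0.642, 0.0]
force: [-0.2, -0.1, 0.3]
grip_width: 0.005
```

```bash
python3 - <<'E'
from rig import ctrl, cams
from h import *
s=ctrl.sense(); print(s['eef_pos'],s['force'])
im=cams.capture("wrist"); cv2.imwrite("pics/w5.png",im[:,:,::-1])
im=cams.capture("scene"); cv2.imwrite("pics/s5.png",cv2.resize(im[190:300,210:330,::-1],None,fx=5,fy=5,interpolation=cv2.INTER_CUBIC))
E
```

```text
[ 510.31736282 -376.39777751   51.35712673] [-0.20287362 -0.07582395  0.2941614 ]
```

View pics/w5.png

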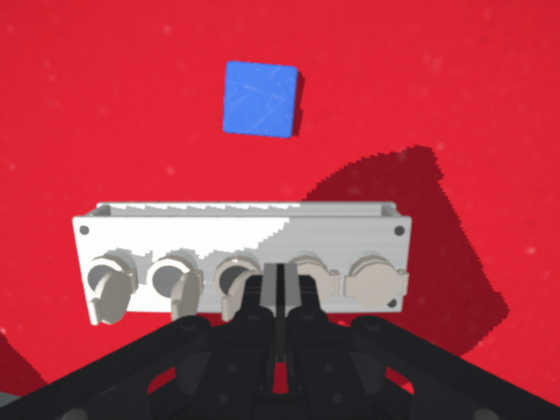

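View pics/s5.png

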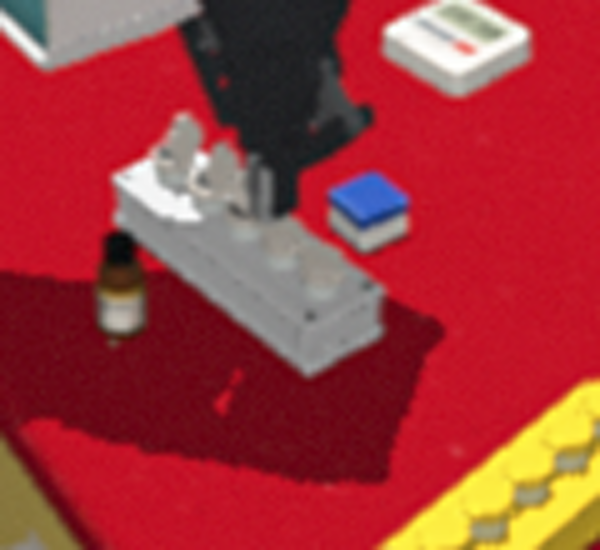

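Lids 1 (375, 280) and 2 (312, 278) lie flat; 3, 4 and 5 still stand. Readings are at noise level, so I'll continue.

Emit:
play_rows --steps '[[[-0.0053, 0, 0], [0, 0, 0]], [[-0.0053, 0, 0], [0, 0, 0]], [[-0.0053, 0, 0], [0, 0, 0]], [[-0.0053, 0, 0], [0, 0, 0]], [[-0.0053, 0, 0], [0, 0, 0]], [[-0.0053, 0, 0], [0, 0, 0]], [[-0.0053, 0, 0], [0, 0, 0]], [[-0.0053, 0, 0], [0, 0, 0]], [[-0.0053, 0, 0], [0, 0, 0]], [[-0.0053, 0, 0], [0, 0, 0]], [[-0.0053, 0, 0], [0, 0, 0]], [[-0.0053, 0, 0], [0, 0, 0]], [[-0.0053, 0, 0], [0, 0, 0]], [[-0.0053, 0, 0], [0, 0, 0]], [[-0.0053, 0, 0], [0, 0, 0]], [[-0.0053, 0, 0], [0, 0, 0]], [[-0.0053, 0, 0], [0, 0, 0]]]'

```text
time_s: 8.8
eef_pos: [498.5, -309.9, 51.5]
ee_rot: [0.0, 0.767, -0.642, 0.0]
force: [-1.1, -0.5, 0.6]
grip_width: -0.0
```

Emit:
play_rows --steps '[[[-0.0053, 0, 0], [0, 0, 0]], [[-0.0053, 0, 0], [0, 0, 0]], [[-0.0053, 0, 0], [0, 0, 0]], [[-0.0053, 0, 0], [0, 0, 0]], [[-0.0053, 0, 0], [0, 0, 0]], [[-0.0053, 0, 0], [0, 0, 0]], [[-0.0053, 0, 0], [0, 0, 0]], [[-0.0053, 0, 0], [0, 0, 0]], [[0, 0, 0], [0, 0, 0]]]'

```text
time_s: 9.7
eef_pos: [492.8, -278.3, 51.3]
ee_rot: [-0.0, 0.767, -0.642, -0.0]
force: [0.4, -0.5, 0.3]
grip_width: 0.001
```

```bash
python3 - <<'E'
from rig import ctrl, cams
from h import *
s=ctrl.sense(); print(s['eef_pos'],s['force'])
im=cams.capture("wrist"); cv2.imwrite("pics/w6.png",im[:,:,::-1])
im=cams.capture("scene"); cv2.imwrite("pics/s6.png",cv2.resize(im[190:300,210:330,::-1],None,fx=5,fy=5,interpolation=cv2.INTER_CUBIC))
E
```

```text
[ 492.7757986  -278.30977245   51.33185376] [ 0.44507783 -0.47006848  0.31830704]
```

View pics/w6.png

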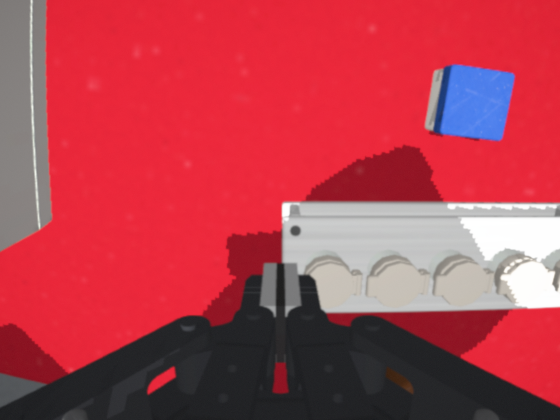

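View pics/s6.png

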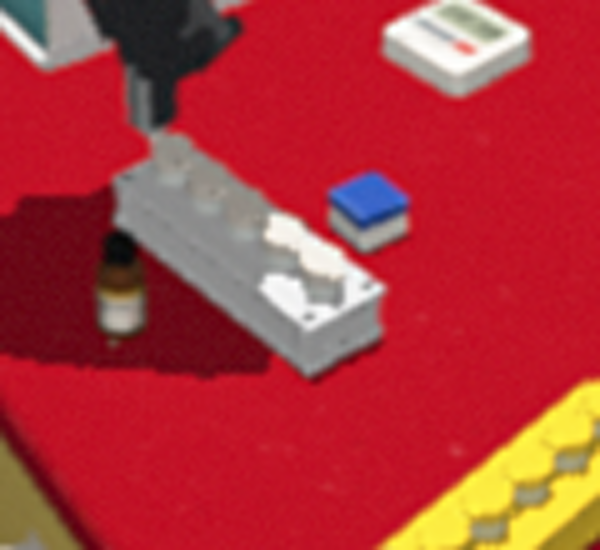

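All five lids lie flat, at (330, 280), (397, 280) and (462, 280), with 1 and 2 beyond on the right. I'll move a little further along, then lift clear.

Emit:
play_rows --steps '[[[-0.0053, 0, 0], [0, 0, 0]], [[-0.0053, 0, 0], [0, 0, 0]], [[0, 0, -0.02], [0, 0, 0]], [[0, 0, -0.03], [0, 0, 0]], [[0, 0, -0.03], [0, 0, 0]], [[0, 0.03, -0.04], [0, 0, 0]], [[0, 0.03, -0.04], [0, 0, 0]], [[0, 0.04, -0.03], [0, 0, 0]], [[0, 0.04, 0], [0, 0, 0]], [[0, 0.04, 0], [0, 0, 0]], [[0, 0, 0], [0, 0, 0]], [[0, 0, 0], [0, 0, 0]], [[0, 0, 0], [0, 0, 0]]]'

```text
time_s: 11.1
eef_pos: [359.2, -294.6, 193.8]
ee_rot: [-0.0, 0.767, -0.642, 0.0]
force: [-0.5, 0.3, 0.7]
grip_width: -0.001
```

```bash
python3 - <<'E'
from rig import ctrl, cams
from h import *
s=ctrl.sense(); print(s['time_s'],s['eef_pos'],s['force'])
a=cams.capture("top")[:,:,::-1]; cv2.imwrite("pics/t7.png",cv2.resize(a[140:310,230:470],None,fx=3.3,fy=3.3,interpolation=cv2.INTER_CUBIC))
im=cams.capture("scene"); cv2.imwrite("pics/s7.png",cv2.resize(im[190:300,210:330,::-1],None,fx=5,fy=5,interpolation=cv2.INTER_CUBIC))
im=cams.capture("wrist"); cv2.imwrite("pics/w7.png",im[:,:,::-1])
E
```

```text
11.1 [ 359.15618315 -294.63687708  193.84736787] [-0.45031168  0.27798489  0.66727187]
```

View pics/t7.png

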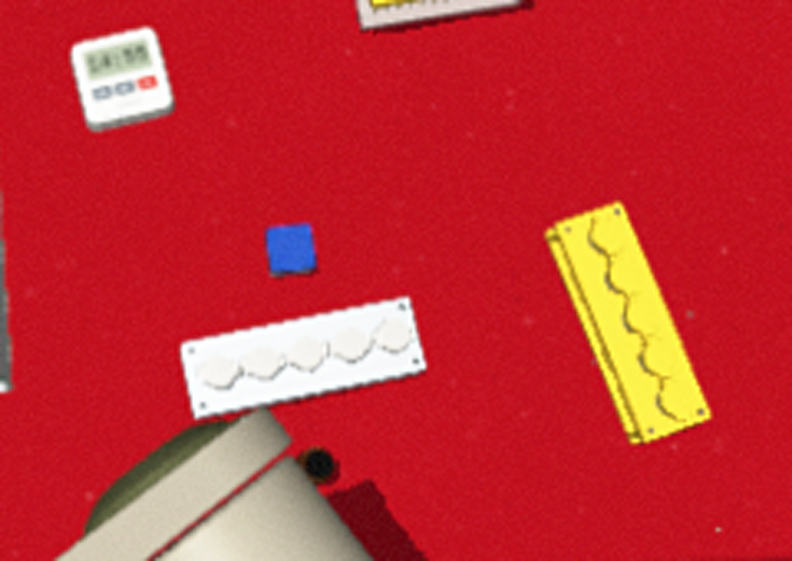

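View pics/s7.png

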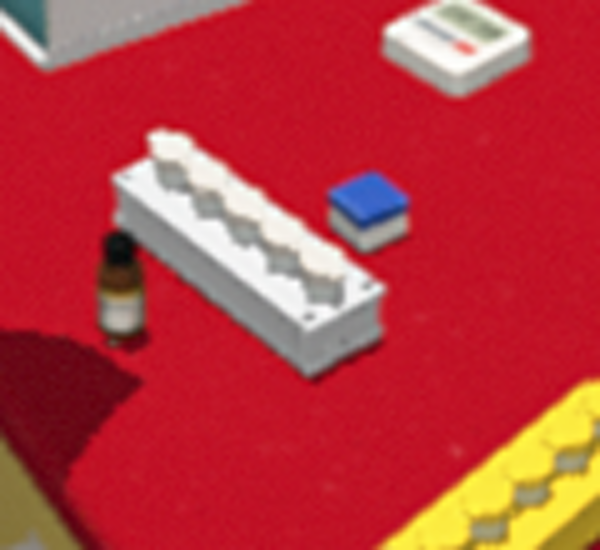

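View pics/w7.png

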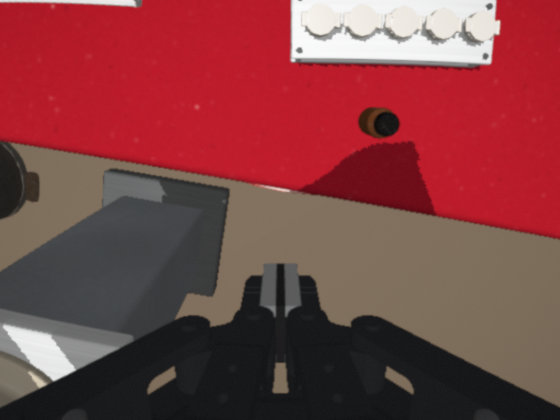

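```bash
python3 - <<'E'
import cv2
a=cv2.imread("pics/w7.png"); cv2.imwrite("pics/w7c.png",cv2.resize(a[0:75,285:505],None,fx=3.6,fy=3.6,interpolation=cv2.INTER_CUBIC))
a=cv2.imread("pics/w6.png"); cv2.imwrite("pics/w6c.png",cv2.resize(a[190:320,270:560],None,fx=2.7,fy=2.7,interpolation=cv2.INTER_CUBIC))
E
```

```text
(no output)
```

View pics/w7c.png

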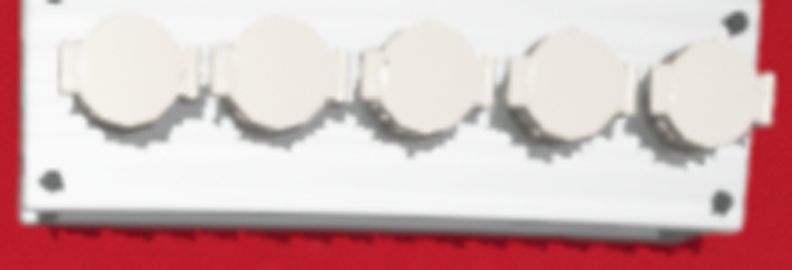

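View pics/w6c.png

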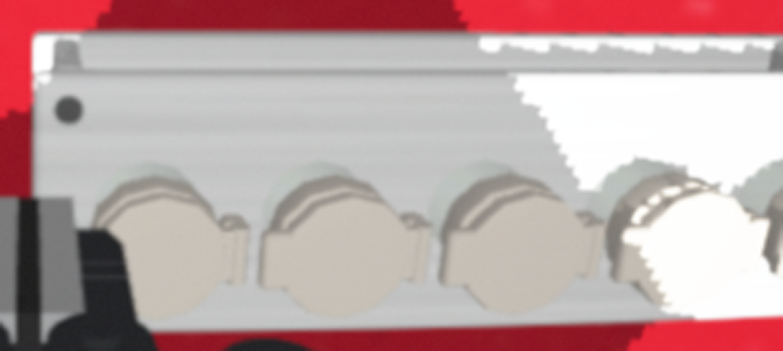

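The lids look identical. The line from tab to hinge runs parallel to the row of vials within about 3 crop px, and 0.2 rad of tilt would show as about 6. That fits the geometry: the fingertip passed at 51.4 mm, which leaves at most about 0.1 rad. The rack corners and bystanders sit at the same pixels as in the first top picture, so I'm handing in.

```bash
python3 - <<'E'
from rig import ctrl
print(ctrl.finish_job())
E
```

```text
the job is handed in; nothing more can be done
None
```

I closed the gripper and swept the fingertips along the white rack from vial 1 to vial 5, with the tips about 51.4 mm above the worktop. The lids folded down one after another; I then lifted clear and handed the job in at about 11 s. No verdict was reported.

- **Lids:** The last pictures show all five lids down on their vials. I could only estimate their remaining tilt. The sweep height implies about 0.1 rad at most, and the picture check agrees roughly, but it resolves only about 0.1 rad.
- **Forces:** Force readings between moves stayed at noise level, about 1 N or less.
- **Surroundings:** The rack, cover-slip box and timer show at the same pixels as at the start in the top picture. The arm partly hid the bottle there, but its cap is in the same place. The arm touches nothing.
- **Disagreement:** The wrist camera put the rack about 2 to 5 mm further towards world +x than the top camera did. I shifted the sweep about 2 mm that way part-way along.

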